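Take the click-dial padlock off the gauge case

ROBOT

A 6-joint arm with a two-finger parallel gripper is mounted at the origin on a cart in front of the work surface, level with it; the furniture and walls round the work are solid. World frame = base frame: x ahead of the robot, y to its left, z up, the work surface at z = 0. Lengths are in m, angles in degrees, forces in N, time in s.
With the tool pointing down it reaches from about 0.375 to 0.9 m from the base axis. Payload 3.1 kg.
Tool frame: the origin (TCP) lies on the centre line of the jaws, within the pads' length; the fingertips stand 8 mm ahead of it and the grasp point (between the pads) lies 11 mm behind it; z points along the fingers, y is the line along which they close (so a half turn about z gives the same grasp; the last joint's range is limited). The gripper opens to 87 mm and grips with 3 to 60 N. Pads are 19 mm wide; open, the fingers measure 117 mm over their backs; the gripper's body (75 mm by 190 mm) begins 51 mm behind the grasp point.
Start: joints at [65.002, 30.224, 82.088, -0, 67.689, -10.227], TCP at [0.159, 0.604, 0.231] pointing down, gripper open.
Joint ranges: [-176.69, 176.69], [-43.24, 126.21], [12.49, 139.97], [-82, 262], [0, 151.66], [-163.58, 163.58]. Speed limits (degrees/s): [159.86, 159.86, 180, 180, 180, 180].

INTERFACE

Orientations are given as a 3x3 rotation matrix whose columns are the frame's x, y, z axes.
In Python, from rig import * gives the robot as it stands.
- The arm moves only by the tool step_arm, never from a script. Its argument "targets" is a list of rows, each a list of 5 numbers: the opening, from -1 (shut) to 1 (fully open), then the shift along the world's x, y, z normalised to -1 to 1, where 1 is 0.25 m, then the turn about the world's z normalised to -1 to 1, where 1 is 180 degrees. In form: [[fingers, x, y, z, turn], ...]. A call has 1 to 20 rows; each row is the pose to reach, as a shift and turn from the pose commanded when the call began, turning the shorter way round; what a row does not reach only later rows make up. A row lasts 1/10 s, in which the tool goes at most 50 mm and 8.59 degrees, less where a joint would pass 70% of its speed; a pose out of reach is approached as far as the arm can. A call with a number of a shift or a turn outside -1 to 1 is refused whole. A call with a gripper value outside its range is refused whole. The fingers move at their own pace and stop on an object; the grip force is fixed at half the most. Time passes only in rows, so rows that repeat a pose let the fingers close. It gives the time, the measured TCP pose, the force, the opening and the grip force at its end, in the units of the state.
- read_state(): the state, without advancing time (a new reading comes with each control period).
- capture(name): name is "scene" or "top" or "wrist"; returns a dict with "color" (420x560x3 uint8, red, green, blue), "mtx" (3x3 intrinsics, pixels), "pose" (4x4, takes a point from camera to world coordinates). Camera axes: x right, y down, z forward; pixel columns grow to the right and rows downward; lengths in m; the calibration is good to about 2 mm. The wrist camera is an equidistant fisheye: a pixel r from the principal point sees the ray r / f radians off the axis. A picture is of the moment at which its call begins. There is no depth.
- hand_in(): hands the job in; it is judged then, once.
The state is a dict: "time_s": time; "joint_positions": joint angles; "qvel": joint speeds; "tau": joint torques, N m; "position": TCP position; "tcp_rot": TCP orientation; "force": force on the tool from outside, world axes, zero at the start; "moment": the same for the moment, N m; "opening": opening from 0.0 (shut) to 1.0 (fully open); "grasp_force": force on a finger pad.
Only numpy, scipy, OpenCV 4.12 (cv2) and the standard library are available. Lean on these libraries where they do the work, as an engineer would, in place of code of your own. Each camera call takes 0.05 s, during which the arm holds its last target. There are 200 camera calls.

TASK

Open the combination padlock on the blue steel case: turn its dial, feeling the clicks, until the white line on the dial stands at the white opening mark beside the shackle, then draw the shackle fully out of the lock body so that its free leg comes out of the hasp staple. Lift the open padlock off the case and present it: the program finishes while still holding it in the gripper, still and level with the dial up and the shackle drawn out, a hand's breadth or more above the case. Leave the machine heads, the clamp and the roll of tape lying where they are.

Things in the scene. Friction and masses are not known exactly. Their poses are not given: they have to be found in the camera images.
- padlock: Laminated steel padlock lying on its back on the case's front deck. Body 52 mm (x) by 54 mm (y) by 26 mm high, about 0.4 kg; origin at the centre of the underside, z up, +x along the shackle. It lies in a welded frame 7 mm high (59 x 61 mm outside) that stops it turning or sliding, 1 mm of play; its sides are free to grip (54 mm across y) from 8 to 26 mm above the origin.
- lock_dial (a joint): Dial angle, rad, growing anticlockwise seen from above; 0 (or a full turn, 6.283) = the white index line points along the padlock's +x, at the white opening mark. It turns endlessly, with a click notch every 0.524 rad against about 0.05 N m, and settles in the nearest notch when let go. The shackle is free only in the notch at 0 (within about 0.1). Starts in a notch, 1 to 5.3.
- lock_shackle (a joint): How far the shackle is drawn out of the body, m: 0 = shut, 0.025 = stop. It slides along the padlock's +x against 2.5 N of friction and stays where it is left. Its free leg leaves the body after 0.005 and is clear of the staple beyond about 0.018.
- shackle_crown (a point): Middle of the crossbar of the U-shaped shackle, on the bar's centreline, 13 mm above the padlock's origin and 84 mm along its +x when shut. Bar 8 mm thick; crossbar straight for 18 mm along y; legs along x at y = +20 and -20 mm (32 mm between them inside; 45 mm free from staple to crossbar inside when shut). What lies below (lid, hasp strap) is up to 5.5 mm above the padlock's origin.
- dial_top (a point): Centre of the top face of the round black ribbed dial, 41.5 mm above the padlock's origin; the dial's axis is the padlock's z axis. The dial is 39 mm across, its grip from 29 to 41 mm above the padlock's origin, just above the body's top (26 mm).
- staple_top (a point): Top of the hasp staple: a 5 mm wire arch 26 mm high and 25 mm wide along y, fixed on the case, 33 mm from the padlock's origin along its +x and 20 mm to its -y. The shackle's free leg (at -y) passes through it. With the shackle drawn out, the staple stands in the gap between body and leg end, and the padlock lifts straight up.
- case: Blue steel case, fixed to the bench: 200 mm (x) by 300 mm (y), origin at the centre of its underside on the bench. Front deck 80 mm high, lid behind it 83 mm high; the padlock's origin lies at x = -55 mm, y = 0, z = 80 mm in its frame. The lid is not to be opened now.
- tuner_0: Guitar machine head, 43 x 34 x 19 mm, lying on the lid's left part: bystander.
- tuner_1: Guitar machine head, 43 x 34 x 19 mm, lying on the lid's left part: bystander.
- spring_clamp_0: Black and orange spring clamp, 64 x 105 x 20 mm, lying on the lid's right part: bystander.
- masking_tape: Roll of masking tape, 90 mm across, 24 mm high, on the bench to the left of the vice: bystander.
There are look-alikes about, which are no part of the job. Leave any green or red look-alike of the padlock alone.

How it is judged:
By the outcome, as a careful person would: the job done as asked, in the order asked, and still so for the second after the job is handed in, while the arm keeps its last pose, push and grip.
It also fails if it takes over 67 s, if anything falls off the work surface, if the arm or the gripper's body presses on something with over 40 N, if the wrist force passes 120 N, or if a joint passes its speed limit or range.

## Working session

There is one attempt and no reset: what is moved stays moved. The work goes in short steps, Python scripts to look and compute and a tool call to move; the robot and the scene stay as the last step left them, time stands still between calls to the robot, and variables do not carry over. Pictures are saved under pics/ and viewed, at most 10 in all, crops included, and the job is handed in when it is done.

Besides the shell and the picture viewer there is one more tool, called after "Call:" as name(argument=value, ...) on one line, values as JSON. step_arm: Moves the arm, as the interface text tells. Scaled input: -1 to 1 covers 0.25 m each way for a shift and 180 degrees each way for a turn. Its arguments: {"type":"object","properties":{"targets":{"type":"array","items":{"type":"array","items":{"type":"number"}}}},"required":["targets"]}

```bash
ls; mkdir -p pics; cat > h.py <<'E'
from rig import *
import numpy as np, cv2
def save(n,f):
    c=capture(n); cv2.imwrite(f'pics/{f}.png',c['color'][:,:,::-1]); np.savez(f'pics/{f}.npz',**{k:c[k] for k in('color','mtx','pose')}); return c
def ray(c,u,v):
    K=c['mtx']; d=np.linalg.inv(K)@[u,v,1]; P=c['pose']; return P[:3,3],P[:3,:3]@d
def onz(c,u,v,z):
    o,d=ray(c,u,v); return o+d*(z-o[2])/d[2]
def proj(c,p):
    P=np.linalg.inv(c['pose']); q=P[:3,:3]@np.array(p)+P[:3,3]; q=c['mtx']@q; return q[:2]/q[2]
E
python3 - <<'E'
from h import *
a=save('scene','s0');b=save('top','t0')
print(a['mtx'],a['pose'].round(3),b['mtx'],b['pose'].round(3)); print(read_state())
cv2.imwrite('pics/both.png',cv2.resize(np.vstack([a['color'],b['color']])[:,:,::-1],(400,600)))
E
```

```text
pics
[[469.94650269   0.         280.74170404]
 [  0.         469.94650269 210.29137726]
 [  0.           0.           1.        ]] [[ 0.437 -0.508  0.742 -0.384]
 [-0.899 -0.228  0.373 -0.454]
 [-0.02  -0.831 -0.556  0.796]
 [ 0.     0.     0.     1.   ]] [[481.66955096   0.         275.20534141]
 [  0.         481.66955096 204.31828631]
 [  0.           0.           1.        ]] [[ 0.016 -0.995  0.096  0.409]
 [-1.    -0.014  0.024 -0.013]
 [-0.023 -0.096 -0.995  1.512]
 [ 0.     0.     0.     1.   ]]
{'time_s': 0.1, 'joint_positions': array([ 6.50027829e+01,  3.02735227e+01,  8.21480407e+01, -9.21656213e-04,
        6.76880678e+01, -1.02277432e+01]), 'qvel': array([ 0.02332223, -0.12950475, -0.1184498 ,  0.04118142,  0.0553415 ,
       -0.02789737]), 'tau': array([-2.07016037e-04, -4.40983737e+01, -1.77150393e+01,  6.34757336e-02,
        5.34094695e-02, -5.03284821e-05]), 'position': array([0.15904263, 0.60377653, 0.22967629]), 'tcp_rot': array([[-9.66960779e-01,  2.54923948e-01, -7.95076178e-04],
       [ 2.54924981e-01,  9.66959267e-01, -1.74047912e-03],
       [ 3.25116469e-04, -1.88565983e-03, -9.99998169e-01]]), 'force': array([-0.25587481, -0.16408557, -0.06697022]), 'moment': array([-0.04756504, -0.0249761 , -0.00631804]), 'grasp_force': 0.0, 'opening': 0.9976433617007113}
```

View pics/t0.png

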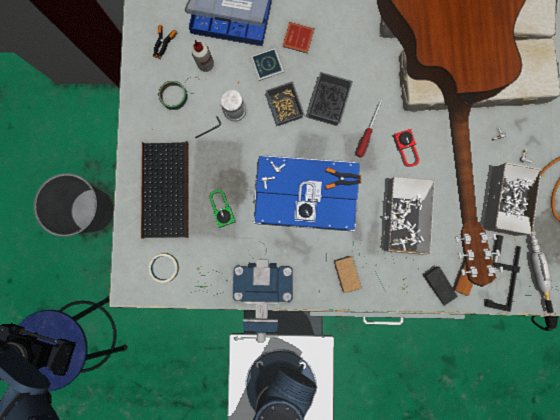

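View pics/s0.png

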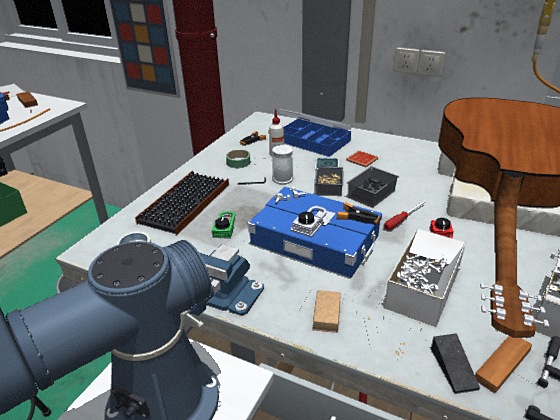

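The top view shows the blue case at about (306,193). Its padlock dial is at (306,211) and the shackle points up towards (312,185). The clamp is right of the crown at (343,177). The green and red look-alikes are off the case at (220,208) and (405,147).

```bash
python3 - <<'E'
from h import *
for n,roi in(('t0',(240,145,130,95)),('s0',(240,180,150,105))):
    b=dict(np.load(f'pics/{n}.npz')); im=b['color']; hsv=cv2.cvtColor(im,cv2.COLOR_RGB2HSV)
    x0,y0,w,h=roi
    def blob(m,x0,y0,w,h):
        k=np.zeros_like(m);k[y0:y0+h,x0:x0+w]=m[y0:y0+h,x0:x0+w]
        cs,_=cv2.findContours(k,cv2.RETR_EXTERNAL,cv2.CHAIN_APPROX_NONE); return max(cs,key=cv2.contourArea)
    if n=='t0':
        c=blob(cv2.inRange(hsv,(105,120,60),(125,255,255)),*roi)
        px=np.array([onz(b,*p[0],0.082) for p in c]); r=cv2.minAreaRect(px[:,:2].astype(np.float32)*1000); print('case',r, cv2.boxPoints(r))
        c=blob(cv2.inRange(hsv,(0,0,0),(180,255,60)),294,200,24,24)
    else: c=blob(cv2.inRange(hsv,(0,0,0),(180,255,60)),290,205,30,25)
    (u,v),rr=cv2.minEnclosingCircle(c); print(n,'dial',u,v,rr,onz(b,u,v,.1215),onz(b,u,v,.115))
a=np.load('pics/t0.npz')['color'][165:235,270:370,::-1]; s=np.load('pics/s0.npz')['color'][190:250,280:390,::-1]
cv2.imwrite('pics/z.png',np.hstack([cv2.resize(a,(400,280),interpolation=2),cv2.resize(s,(400,280),interpolation=2)]))
E
```

```text
case ((583.2766723632812, -70.08314514160156), (301.8067932128906, 201.331298828125), 86.51043701171875) [[ 473.61267 -214.57956]
 [ 674.5707  -226.83392]
 [ 692.9407    74.41327]
 [ 491.98267   86.66763]]
t0 dial 305.18182373046875 210.27272033691406 6.383191108703613 [ 0.52680387 -0.06633164  0.1215    ] [ 0.52735567 -0.06658112  0.115     ]
s0 dial 306.0 217.5 7.826338291168213 [ 0.51304797 -0.07329339  0.1215    ] [ 0.52168997 -0.06962913  0.115     ]
```

View pics/z.png

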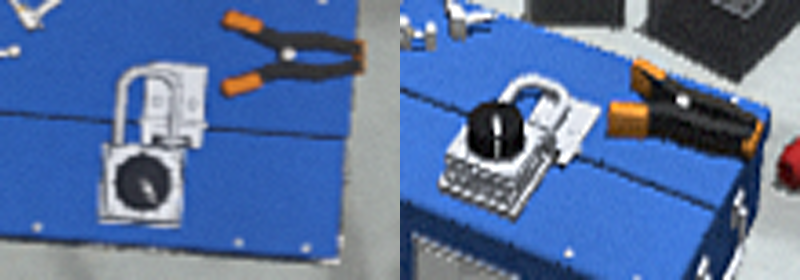

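The close-up puts the white dial line pointing down-right, which is about 210–240° in the padlock frame. The padlock origin is near (0.528, -0.067) with yaw -3.5°. I'm moving above it.

Call:
step_arm(targets=[[1,0.5,-0.95,0.28,-0.25],[1,0.5,-0.95,0.28,-0.25],[1,0.5,-0.95,0.28,-0.25],[1,0.5,-0.95,0.28,-0.25],[1,0.5,-0.95,0.28,-0.25],[1,0.5,-0.95,0.28,-0.25],[1,0.5,-0.95,0.28,-0.25]])

```text
time_s: 0.8
position: [0.2858, 0.3645, 0.3014]
tcp_rot: [[-0.499, 0.866, 0.002], [0.866, 0.499, 0.0], [-0.001, 0.001, -1.0]]
force: [0.1, 0.8, 0.4]
opening: 0.996
grasp_force: 0.0
```

Call:
step_arm(targets=[[1,0.5,-0.95,0,-0.25],[1,0.5,-0.95,0,-0.25],[1,0.5,-0.95,0,-0.25],[1,0.5,-0.95,0,-0.25],[1,0.5,-0.95,0,-0.25],[1,0.5,-0.95,0,-0.25],[1,0.5,-0.95,0,-0.25]])

```text
time_s: 1.5
position: [0.4108, 0.1279, 0.3001]
tcp_rot: [[0.258, 0.966, -0.0], [0.966, -0.258, 0.0], [0.0, -0.0, -1.0]]
force: [0.4, 0.6, -0.1]
opening: 1.0
grasp_force: 0.0
```

Call:
step_arm(targets=[[1,0.476,-0.784,-0.2,-0.25],[1,0.476,-0.784,-0.2,-0.25],[1,0.476,-0.784,-0.2,-0.25],[1,0.476,-0.784,-0.2,-0.25],[1,0.476,-0.784,-0.2,-0.25],[1,0.476,-0.784,-0.2,-0.25],[1,0.476,-0.784,-0.2,-0.25],[1,0.476,-0.784,-0.2,-0.25]])

```text
time_s: 2.3
position: [0.5278, -0.0648, 0.2501]
tcp_rot: [[0.862, 0.506, -0.001], [0.506, -0.862, 0.001], [-0.001, -0.002, -1.0]]
force: [0.1, 0.9, -0.0]
opening: 1.001
grasp_force: 0.0
```

```bash
python3 - <<'E'
from h import *
c=save('wrist','w0'); print(c['mtx'],c['pose'].round(4)); s=read_state(); print(s['position'],s['joint_positions'],s['tcp_rot'],s['time_s'])
E
```

```text
[[325.1922621    0.         286.32628084]
 [  0.         325.1922621  209.96060051]
 [  0.           0.           1.        ]] [[ 0.5066 -0.836  -0.211   0.5858]
 [-0.8622 -0.492  -0.1208 -0.0328]
 [-0.0028  0.2431 -0.97    0.4046]
 [ 0.      0.      0.      1.    ]]
[ 0.52778879 -0.06478291  0.25036482] [-1.90615537e+01  2.16601788e+01  9.40732814e+01  2.91686834e-02
  6.43314835e+01  4.05087254e+01] [[ 8.62362681e-01  5.06290191e-01 -9.21429326e-04]
 [ 5.06290881e-01 -8.62362393e-01  8.03850491e-04]
 [-3.87624380e-04 -1.15972193e-03 -9.99999252e-01]] 2.35
```

View pics/w0.png

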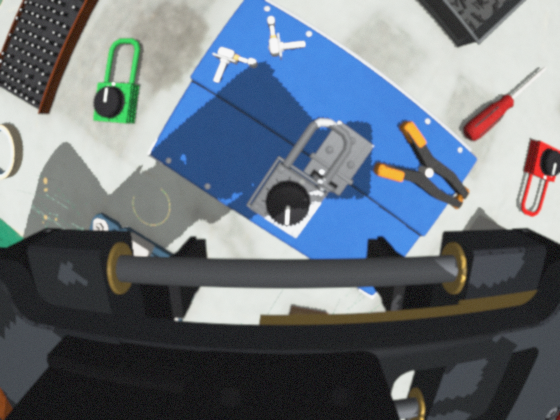

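The wrist view shows the dial centred near (287,203), with its white line running down to about (288,222). I'll cast these pixels with the fisheye model.

```bash
cat >> h.py <<'E'
def wonz(c,u,v,z):
    K=c['mtx']; x=np.array([(u-K[0,2])/K[0,0],(v-K[1,2])/K[1,1]]); r=np.hypot(*x)+1e-12
    d=c['pose'][:3,:3]@np.array([*(x/r*np.sin(r)),np.cos(r)]); o=c['pose'][:3,3]; return o+d*(z-o[2])/d[2]
def dial(c,roi,yaw=-3.49):
    x0,y0,x1,y1=roi; g=cv2.cvtColor(c['color'],cv2.COLOR_RGB2GRAY)
    m=np.zeros_like(g); m[y0:y1,x0:x1]=(g[y0:y1,x0:x1]<60)*255
    cs,_=cv2.findContours(m,cv2.RETR_EXTERNAL,cv2.CHAIN_APPROX_NONE); k=max(cs,key=cv2.contourArea)
    (u,v),r=cv2.minEnclosingCircle(k); h=np.zeros_like(g); cv2.circle(h,(int(round(u)),int(round(v))),int(r*.93),255,-1)
    ys,xs=np.nonzero((h>0)&(g>130)); P=np.array([wonz(c,a,b,.1215) for a,b in zip(xs,ys)])
    C=wonz(c,u,v,.1215); q=P[:,:2].mean(0)-C[:2]
    l=np.linalg.svd(P[:,:2]-P[:,:2].mean(0))[2][0]; l*=np.sign(l@q)
    print('dial px',u,v,r,'world',C.round(4),'n',len(xs),'line angle rel lock: centroid',(np.degrees(np.arctan2(q[1],q[0]))-yaw)%360,'axis',(np.degrees(np.arctan2(l[1],l[0]))-yaw)%360)
E
python3 - <<'E'
from h import *
c=dict(np.load('pics/w0.npz')); dial(c,(260,175,312,232))
# crown: print grey-level box for shackle crossbar corners
for p in((287,203),(288,222),(318,123)): print(p,wonz(c,*p,.1215),wonz(c,*p,.097))
E
python3 -c "
import cv2;i=cv2.imread('pics/w0.png')[100:250,230:400];cv2.imwrite('pics/w0z.png',cv2.resize(i,(680,600),interpolation=2))"
```

```text
dial px 287.3979187011719 202.17800903320312 21.50855255126953 world [ 0.5309 -0.0653  0.1215] n 75 line angle rel lock: centroid 211.80017553387347 axis 209.77218573442042
(287, 203) [ 0.53006462 -0.06534061  0.1215    ] [ 0.5252405  -0.06815541  0.097     ]
(288, 222) [ 0.51530407 -0.07507516  0.1215    ] [ 0.50920275 -0.07873227  0.097     ]
(318, 123) [ 0.60480259 -0.05243293  0.1215    ] [ 0.60644537 -0.05413086  0.097     ]
```

View pics/w0z.png

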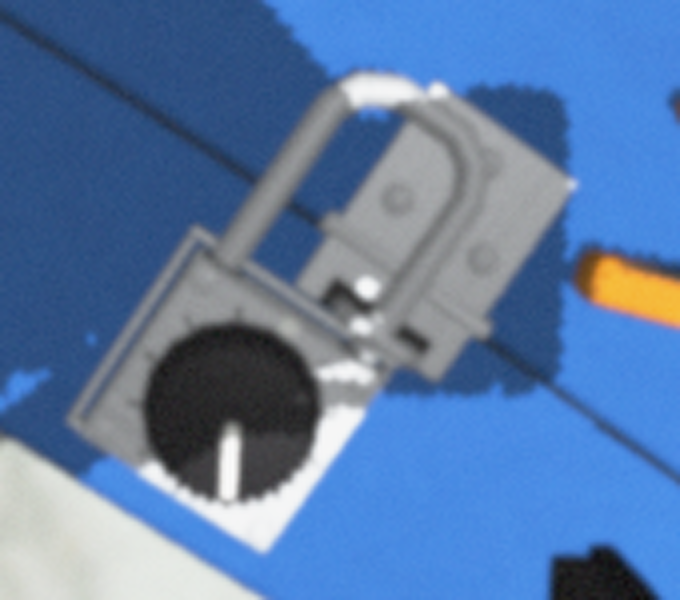

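The line stands at 210°, so the dial needs +150°. I'll descend over the dial and grip it.

Call:
step_arm(targets=[[0.6,0,0,-0.15,0],[0.6,0,0,-0.3,0],[0.6,0,0,-0.4,0],[0.6,0,0,-0.48,0],[0.6,0,0,-0.52,0],[0.6,0,0,-0.526,0],[0.6,0,0,-0.526,0],[-1,0,0,-0.526,0],[-1,0,0,-0.526,0],[-1,0,0,-0.526,0],[-1,0,0,-0.526,0],[-1,0,0,-0.526,0],[-1,0,0,-0.526,0],[-1,0,0,-0.526,0],[-1,0,0,-0.526,0]])

```text
time_s: 3.85
position: [0.528, -0.0664, 0.1193]
tcp_rot: [[0.864, 0.503, -0.001], [0.503, -0.864, 0.0], [-0.0, -0.001, -1.0]]
force: [-1.5, 1.9, 4.1]
opening: 0.434
grasp_force: 30.0
```

```bash
python3 - <<'E'
from h import *
s=read_state(); print({k:s[k] for k in('time_s','position','force','moment','opening','grasp_force','joint_positions')})
E
```

```text
{'time_s': 3.85, 'position': array([ 0.52804187, -0.06638314,  0.11925693]), 'force': array([-1.45721242,  1.93891497,  4.11420446]), 'moment': array([ 0.20257539,  0.50392323, -0.00221526]), 'opening': 0.43376580833674255, 'grasp_force': 30.001550316810608, 'joint_positions': array([-1.92131710e+01,  3.25478606e+01,  1.01158320e+02,  2.24592250e-02,
        4.63301931e+01,  4.05482326e+01])}
```

Call:
step_arm(targets=[[-1,0,0,0,0.04],[-1,0,0,0,0.08],[-1,0,0,0,0.12],[-1,0,0,0,0.16],[-1,0,0,0,0.2],[-1,0,0,0,0.24],[-1,0,0,0,0.28],[-1,0,0,0,0.32],[-1,0,0,0,0.36],[-1,0,0,0,0.4],[-1,0,0,0,0.4],[-1,0,0,0,0.4]])

```text
time_s: 5.05
position: [0.5274, -0.0656, 0.1192]
tcp_rot: [[-0.212, 0.977, -0.002], [0.977, 0.212, 0.002], [0.002, -0.002, -1.0]]
force: [-1.7, 3.8, 5.7]
opening: 0.436
grasp_force: 30.0
```

Call:
step_arm(targets=[[-1,0,0,0,0.04],[-1,0,0,0,0.08],[-1,0,0,0,0.12],[-1,0,0,0,0.16],[-1,0,0,0,0.2],[-1,0,0,0,0.24],[-1,0,0,0,0.28],[-1,0,0,0,0.32],[-1,0,0,0,0.36],[-1,0,0,0,0.4],[-1,0,0,0,0.433],[-1,0,0,0,0.433],[-1,0,0,0,0.433]])

```text
time_s: 6.35
position: [0.5276, -0.0661, 0.1193]
tcp_rot: [[-1.0, -0.003, -0.001], [-0.003, 1.0, 0.001], [0.001, 0.001, -1.0]]
force: [-2.4, 3.1, 5.3]
opening: 0.436
grasp_force: 30.0
```

```bash
python3 - <<'E'
from h import *
s=read_state(); print({k:s[k] for k in('time_s','position','force','moment','opening','grasp_force','joint_positions')})
E
```

```text
{'time_s': 6.35, 'position': array([ 0.52758061, -0.06608064,  0.11926407]), 'force': array([-2.41767967,  3.0520412 ,  5.29829422]), 'moment': array([0.41850614, 0.38103521, 0.05198674]), 'opening': 0.4356342124736577, 'grasp_force': 30.00119000673294, 'joint_positions': array([-1.91988982e+01,  3.25351450e+01,  1.01188814e+02,  2.35980724e-02,
        4.63678555e+01, -1.09406888e+02])}
```

Call:
step_arm(targets=[[0.3,0,0,0,0],[0.6,0,0,0,0],[0.6,0,0,0,0],[0.6,0,0,0.1,0],[0.6,0,0,0.25,0],[0.6,0,0,0.4,-0.04],[0.6,0,0,0.52,-0.08],[0.6,0,0,0.52,-0.52],[0.6,0,0,0.52,-0.52],[0.6,0,0,0.52,-0.52],[0.6,0,0,0.52,-0.52],[0.6,0,0,0.52,-0.52],[0.6,0,0,0.52,-0.52],[0.6,0,0,0.52,-0.52],[0.6,0,0,0.52,-0.52],[0.6,0,0,0.52,-0.52],[0.6,0,0,0.52,-0.52],[0.6,0,0,0.52,-0.52],[0.6,0,0,0.52,-0.52]])

```text
time_s: 8.25
position: [0.5283, -0.0668, 0.2489]
tcp_rot: [[0.059, 0.998, -0.0], [0.998, -0.059, -0.0], [-0.0, -0.0, -1.0]]
force: [-0.1, 0.3, 0.4]
opening: 0.8
grasp_force: 0.0
```

```bash
python3 - <<'E'
from h import *
c=save('wrist','w1'); s=read_state(); print(s['position'],s['joint_positions'],s['tcp_rot'],s['time_s'])
i=c['color'][60:270,140:420,::-1]; cv2.imwrite('pics/w1z.png',cv2.resize(i,(800,600),interpolation=2))
E
```

```text
[ 0.52832491 -0.06680939  0.24890607] [-1.92330262e+01  2.18018773e+01  9.41056312e+01 -9.53411655e-03
  6.40961380e+01 -1.58332785e+01] [[ 5.92293986e-02  9.98244392e-01 -1.09391551e-04]
 [ 9.98244390e-01 -5.92294117e-02 -1.20366340e-04]
 [-1.26634221e-04 -1.02070276e-04 -9.99999987e-01]] 8.3
```

View pics/w1z.png

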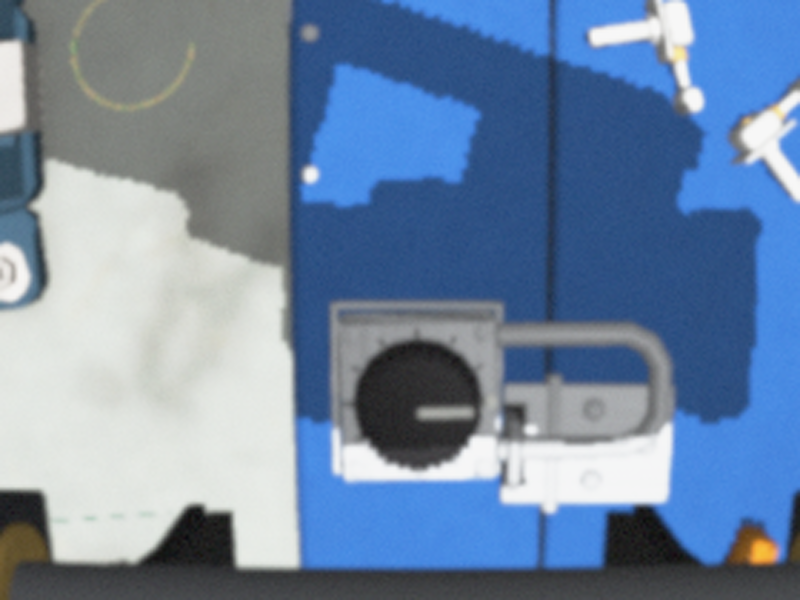

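The dial at zoomed (418,405) now has its line pointing along +x, towards the shackle. The crossbar lies near zoomed (660,385). I'll put numbers on both.

```bash
python3 - <<'E'
from h import *
c=dict(np.load('pics/w1.npz')); g=cv2.cvtColor(c['color'],cv2.COLOR_RGB2GRAY)
x0,y0,x1,y1=262,176,312,226
ys,xs=np.nonzero(g[y0:y1,x0:x1]>105); k=[(a+x0,b+y0) for a,b in zip(xs,ys) if 283<a+x0<308 and 198<b+y0<208]
P=np.array([wonz(c,*p,.1215)[:2] for p in k]); m=P.mean(0); l=np.linalg.svd(P-m)[2][0]; print(len(P),m,np.degrees(np.arctan2(l[1],l[0]))%180-180+3.49)
print('line ends',wonz(c,286.5,204.5,.1215),wonz(c,306,204,.1215))
for u,v in((367.5,195),(375,195)): print('bar edges',wonz(c,u,v,.093))
for u,v in((340,173.3),(340,181),(340,213.5)): print('legs',wonz(c,u,v,.095))
p=np.array([.528,-.0665]); a=np.radians(-3.49); print('crown pred',p+.084*np.array([np.cos(a),np.sin(a)]))
E
```

```text
89 [ 0.53771244 -0.06753685] 2.2920721785253217
line ends [ 0.52941851 -0.06740491  0.1215    ] [ 0.54678696 -0.06796182  0.1215    ]
bar edges [ 0.60999385 -0.06892346  0.093     ]
bar edges [ 0.61780098 -0.06931935  0.093     ]
legs [ 0.58233588 -0.04568643  0.095     ]
legs [ 0.5821137  -0.05320953  0.095     ]
legs [ 0.58137501 -0.08570961  0.095     ]
crown pred [ 0.61184422 -0.07161344]
```

The dial is at 0 within about 2°. The crown is at about (0.613, -0.0713), so I'll grip the crossbar with one finger inside the U.

Call:
step_arm(targets=[[-0.17,0.17,-0.01,0,0],[-0.17,0.34,-0.017,0,0],[-0.17,0.34,-0.017,0,0],[-0.17,0.34,-0.017,-0.15,0],[-0.17,0.34,-0.017,-0.3,0],[-0.17,0.34,-0.017,-0.42,0],[-0.17,0.34,-0.017,-0.5,0],[-0.17,0.34,-0.017,-0.55,0],[-0.17,0.34,-0.017,-0.58,0],[-0.17,0.34,-0.017,-0.6,0],[-0.17,0.34,-0.017,-0.612,0],[-0.17,0.34,-0.017,-0.612,0],[-0.17,0.34,-0.017,-0.612,0]])

```text
time_s: 9.6
position: [0.6138, -0.071, 0.0969]
tcp_rot: [[0.06, 0.998, 0.001], [0.998, -0.06, -0.0], [-0.0, 0.002, -1.0]]
force: [-0.1, 0.2, 0.5]
opening: 0.415
grasp_force: 0.0
```

Call:
step_arm(targets=[[-0.5,0,0,0,0],[-1,0,0,0,0],[-1,0,0,0,0],[-1,0,0,0,0],[-1,0,0,0,0],[-1,0,0,0,0]])

```text
time_s: 10.2
position: [0.6126, -0.0708, 0.0959]
tcp_rot: [[0.06, 0.998, -0.002], [0.998, -0.06, 0.0], [0.0, -0.002, -1.0]]
force: [-1.7, 0.3, 1.0]
opening: 0.086
grasp_force: 28.1
```

Call:
step_arm(targets=[[-1,0.01,-0.001,0,0],[-1,0.02,-0.001,0,0],[-1,0.03,-0.002,0,0],[-1,0.04,-0.002,0,0],[-1,0.05,-0.003,0,0],[-1,0.06,-0.004,0,0],[-1,0.07,-0.004,0,0],[-1,0.08,-0.005,0,0],[-1,0.09,-0.005,0,0],[-1,0.096,-0.006,0,0],[-1,0.096,-0.006,0,0],[-1,0.096,-0.006,0,0]])

```text
time_s: 11.4
position: [0.6371, -0.0724, 0.0959]
tcp_rot: [[0.06, 0.998, -0.0], [0.998, -0.06, 0.0], [0.0, -0.0, -1.0]]
force: [-2.7, 0.1, 0.3]
opening: 0.079
grasp_force: 29.9
```

Call:
step_arm(targets=[[-1,0.004,0,0,0],[-1,0.006,0,0,0],[-1,0.006,0,0,0],[-1,0.006,0,0,0]])

```text
time_s: 11.8
position: [0.6372, -0.0724, 0.0956]
tcp_rot: [[0.06, 0.998, -0.004], [0.998, -0.06, 0.0], [0.0, -0.004, -1.0]]
force: [-6.0, 0.8, -0.1]
opening: 0.083
grasp_force: 29.8
```

The shackle is at its stop. I'll release, rise, turn 90°, and look again.

Call:
step_arm(targets=[[-0.5,-0.006,0,0,0],[-0.17,-0.006,0,0,0],[-0.17,-0.006,0,0,0],[-0.17,-0.006,0,0.1,0],[-0.17,-0.006,0,0.25,0],[-0.17,-0.006,0,0.4,0],[1,-0.1,0.005,0.6,0.04],[1,-0.25,0.015,0.616,0.08],[1,-0.43,0.024,0.616,0.5],[1,-0.43,0.024,0.616,0.5],[1,-0.43,0.024,0.616,0.5],[1,-0.43,0.024,0.616,0.5],[1,-0.43,0.024,0.616,0.5],[1,-0.43,0.024,0.616,0.5],[1,-0.43,0.024,0.616,0.5],[1,-0.43,0.024,0.616,0.5],[1,-0.43,0.024,0.616,0.5],[1,-0.43,0.024,0.616,0.5],[1,-0.43,0.024,0.616,0.5],[1,-0.43,0.024,0.616,0.5]])

```text
time_s: 13.8
position: [0.5317, -0.0665, 0.2503]
tcp_rot: [[-0.998, 0.062, 0.001], [0.062, 0.998, -0.0], [-0.001, -0.0, -1.0]]
force: [-0.2, -0.7, 0.4]
opening: 1.001
grasp_force: 0.0
```

```bash
python3 - <<'E'
from h import *
c=save('wrist','w2'); s=read_state(); print(s['position'],s['tcp_rot'],s['time_s'])
t=save('top','t2')
i=c['color'][:,:,::-1]; j=t['color'][150:240,260:380,::-1]
cv2.imwrite('pics/w2z.png',np.hstack([cv2.resize(i[60:260,170:400],(460,400),interpolation=2),cv2.resize(j,(340,400),interpolation=2)]))
E
```

```text
[ 0.53159889 -0.0664891   0.2502407 ] [[-9.98127248e-01  6.11664727e-02  8.11557823e-04]
 [ 6.11663027e-02  9.98127562e-01 -2.32599626e-04]
 [-8.24265530e-04 -1.82524033e-04 -9.99999644e-01]] 13.85
```

View pics/w2z.png

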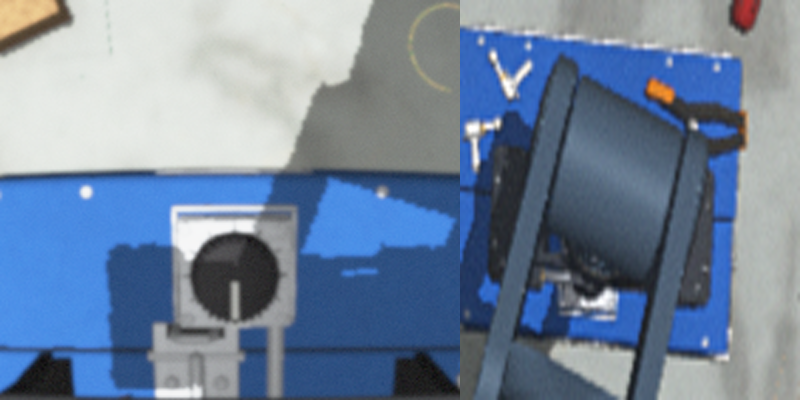

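The dial line still points at the mark. The shackle's free leg now ends past the staple at zoomed (195,350), so the gap is clear. I'll grip the body across y.

Call:
step_arm(targets=[[1,0,0,-0.15,0],[1,0,0,-0.3,0],[1,0,0,-0.42,0],[1,0,0,-0.5,0],[1,0,0,-0.56,0],[1,0,0,-0.59,0],[1,0,0,-0.606,0],[1,0,0,-0.606,0],[1,0,0,-0.606,0],[0,0,0,-0.606,0],[-1,0,0,-0.606,0],[-1,0,0,-0.606,0],[-1,0,0,-0.606,0],[-1,0,0,-0.606,0],[-1,0,0,-0.606,0]])

```text
time_s: 15.4
position: [0.5313, -0.0663, 0.0986]
tcp_rot: [[-0.998, 0.06, 0.0], [0.06, 0.998, 0.0], [-0.0, 0.0, -1.0]]
force: [-0.3, 0.1, 1.1]
opening: 0.619
grasp_force: 30.0
```

Call:
step_arm(targets=[[-1,0,0,0.01,0],[-1,0,0,0.025,0],[-1,0,0,0.045,0],[-1,0,0,0.07,0],[-1,0,0,0.1,0],[-1,0,0,0.14,0],[-1,0,0,0.18,0],[-1,0,0,0.22,0],[-1,0,0,0.22,0]])

```text
time_s: 16.3
position: [0.5325, -0.0668, 0.1555]
tcp_rot: [[-0.998, 0.06, 0.004], [0.06, 0.998, -0.001], [-0.004, -0.001, -1.0]]
force: [0.3, -0.2, -4.7]
opening: 0.616
grasp_force: 30.0
```

Call:
step_arm(targets=[[-1,0,0,0.05,0],[-1,0,0,0.12,0],[-1,0,0,0.2,0],[-1,0,0,0.28,0],[-1,0,0,0.36,0],[-1,0,0,0.44,0],[-1,0,0,0.5,0],[-1,0,0,0.54,0],[-1,0,0,0.56,0],[-1,0,0,0.56,0],[-1,0,0,0.56,0],[-1,0,0,0.56,0],[-1,0,0,0.56,0],[-1,0,0,0.56,0]])

```text
time_s: 17.7
position: [0.5311, -0.0664, 0.293]
tcp_rot: [[-0.998, 0.06, -0.001], [0.06, 0.998, 0.0], [0.001, 0.0, -1.0]]
force: [0.1, 0.1, -3.2]
opening: 0.619
grasp_force: 30.0
```

```bash
python3 - <<'E'
from h import *
s=read_state(); print(s['position'],s['force'],s['moment'],s['qvel'],s['opening'],s['time_s'])
c=save('wrist','w3'); t=save('scene','s3')
cv2.imwrite('pics/w3z.png',np.hstack([cv2.resize(c['color'][60:300,130:430,::-1],(400,320)),cv2.resize(t['color'][120:280,230:430,::-1],(400,320),interpolation=2)]))
E
```

```text
[ 0.53112934 -0.06637325  0.29303103] [ 0.05233442  0.09241112 -3.18759386] [0.01583306 0.00296285 0.04136194] [ 0.03166748 -0.09976843 -0.2017128   0.03078679  0.0609209  -0.08820308] 0.6192866573554522 17.7
```

View pics/w3z.png

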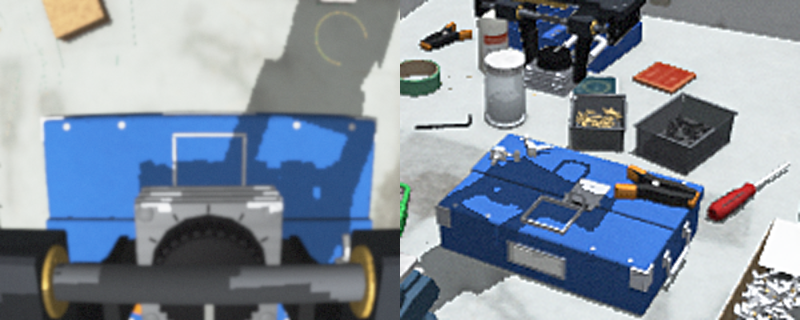

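The padlock is held level about 19 cm above the case, with the shackle drawn out. The frame at zoomed (550,212) is empty, and the machine heads and clamp haven't moved. I'll let it settle briefly and hand in.

Call:
step_arm(targets=[[-1,0,0,0,0],[-1,0,0,0,0],[-1,0,0,0,0],[-1,0,0,0,0],[-1,0,0,0,0]])

```text
time_s: 18.3
position: [0.5313, -0.0664, 0.2936]
tcp_rot: [[-0.998, 0.06, 0.0], [0.06, 0.998, -0.0], [-0.0, -0.0, -1.0]]
force: [0.0, -0.6, -4.7]
opening: 0.616
grasp_force: 30.0
```

```bash
python3 -c "
from rig import *
print(hand_in())"
```

```text
the job is handed in; nothing more can be done
None
```

The padlock is open and handed in at about 18 s: dial line at the mark, shackle drawn out to its stop, and the lock held still and level about 19 cm above the case; the machine heads, clamp and tape were never touched.

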